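# Drop the round wax cakes into the tub

## Task

Two cold wax tubs each have a drop-bottom refill hopper above them. On the hopper that holds the two round wax cakes, slide the bolt open by its black knob so that the hinged floor swings down and both cakes drop into the tub below. Leave the floor of the other hopper, with the square-cornered wax bars, shut.

Things in the scene. Friction and masses are not known exactly. Their poses are not given: they have to be found in the camera images.
- loader: Tub and hopper with the round cakes: one fixed white metal unit; the spare one beside it looks alike. Origin on the table under the hopper's centre, z up, x the way its bolt opens. Open tub: x -80 to 140, y -80 to 80, rim 85 mm high, wall 5. Open hopper above: 100 (x) by 160 (y), rim at 227; its steel floor (top at 164 mm) is hinged on the -x side and held by the bolt under its +x edge.
- knob (a point): Top centre of the bolt's upright black knob: 24 mm diameter, 44 tall, top 240 mm above the table, stem 16 below it; free all round, hopper wall 33 mm off. Its x axis (level, away from the robot within 23 degrees) is the way to slide: straight, 40 mm from shut (start) to the stop, about 3 N, stays where left. The floor drops by its own weight after some 18 mm, in under 1 s; go to the stop.
- wax_1: A round cake of pale wax, 44 mm in diameter, 18 mm thick, 30 g, lying flat on the floor of the hopper. Origin at the centre of its underside, z its axis.
- wax_2: The other round wax cake, the same as wax_1, beside it in the same hopper.
- spare_floor (a joint): Angle of the hinged floor of the spare unit, which holds two rectangular wax bars of 60 x 30 x 18 mm: 0 shut (as it starts and must stay), 1.4 rad hanging open.

How it is judged:
By the outcome, as a careful person would: the job done as asked, in the order asked, and still so for the second after the job is handed in, with the robot touching nothing.
It also fails if it takes over 32 s, if anything falls off the work surface, if the arm or the gripper's body presses on something with over 40 N, if the wrist force passes 120 N, or if a joint passes its speed limit or range.

## Robot

A 6-joint arm with a two-finger parallel gripper is mounted at the origin on the work surface. World frame = base frame: x ahead of the robot, y to its left, z up, the work surface at z = 0. Lengths are in mm, angles in rad, forces in N, time in s.
With the tool pointing down it reaches from about 350 to 925 mm from the base axis. Payload 6.4 kg.
Tool frame: the origin (TCP) lies on the centre line of the jaws, within the pads' length; the fingertips stand 17 mm ahead of it and the grasp point (between the pads) lies 2 mm behind it (arm.tcp_to_tips is the distance from the TCP to the fingertips, in mm); z points along the fingers, y is the line along which they close (so a half turn about z gives the same grasp; the last joint's range is limited). The gripper opens to 94 mm and grips with 3 to 60 N. Pads are 16 mm wide; open, the fingers measure 119 mm over their backs; the gripper's body (75 mm by 177 mm) begins 78 mm behind the grasp point.
Start: joints at [-1.501, 0.245, 1.558, -0, 1.339, -0.174], TCP at [156.909, -630.788, 222.455] pointing down, gripper open.
Joint ranges: [-3.13, 3.13], [-1.02, 2.26], [0.13, 2.54], [-0.95, 4.09], [0.21, 2.88], [-2.74, 2.74]. Speed limits (rad/s): [2.57, 2.57, 3.14, 3.14, 3.14, 3.14].

## Interface

Orientations are given as a rotation vector (axis times angle).
In Python, from plant import arm, imaging, job gives the robot as it stands (arm), with the cameras (imaging) and the job (job).
- The arm moves only by the shell command python3 inch.py 'ROWS'. ROWS is 1 to 5 rows, parted by semicolons, with the numbers parted by spaces; each row has 7 numbers: a rotation vector rx, ry, rz in shares of 45 degrees (1.0 is 45 degrees), then dx, dy, dz in parts of the range, where 1.0 means 40 cm, then the opening from 0.0 (shut) to 1.0 (fully open); each row is the pose to reach, as a shift and turn from the pose commanded when the command began, along the tool's axes at that moment; what a row does not reach only later rows make up. A row lasts 1/12 s, in which the tool goes at most 41.7 mm and 0.125 rad, less where a joint would pass 70% of its speed; a pose out of reach is approached as far as the arm can. The fingers move at their own pace and stop on an object; the grip force is fixed at half the most. Time passes only in rows, so rows that do not move let the fingers close. It prints the time, the measured TCP pose, the force, the opening and the grip force at its end. Input that does not fit is refused with a message, and nothing moves.
- arm.get_state(): the state, without advancing time (a new reading comes with each control period).
- imaging.get_image(name): name is "scene" or "top"; returns a dict with "color" (384x512x3 uint8, blue, green, red), "intrinsics" (3x3 intrinsics, pixels), "R" (3x3) and "t" (3): a world point X has camera coordinates R X + t. Camera axes: x right, y down, z forward; pixel columns grow to the right and rows downward; lengths in mm; the calibration is good to about 2 mm. A picture is of the moment at which its call begins. There is no depth.
- job.hand_in(): hands the job in; it is judged then, once.
The state is a dict: "time_s": time; "joint_pos": joint angles; "joint_vel": joint speeds; "joint_torque": joint torques, N m; "tool_pos": TCP position; "tcp_rot": TCP orientation; "wrist_force": force on the tool from outside, world axes, zero at the start; "ft_torque": the same for the moment, N m; "opening": opening from 0.0 (shut) to 1.0 (fully open); "grip_force": force on a finger pad.
Only numpy, scipy, OpenCV 4.12 (cv2) and the standard library are available. Lean on these libraries where they do the work, as an engineer would, in place of code of your own. Each camera call takes 0.05 s, during which the arm holds its last target. There are 200 camera calls.

## Working session

There is one attempt and no reset: what is moved stays moved. The work goes in short steps, Python scripts to look and compute and a shell command to move; the robot and the scene stay as the last step left them, time stands still between calls to the robot, and variables do not carry over. Pictures are saved under pics/ and viewed, at most 10 in all, crops included, and the job is handed in when it is done.

```bash
mkdir -p pics; ls
python3 - <<'E'
from plant import arm, imaging, job
import cv2,pickle
d={}
for n in("scene","top"):
    d[n]=imaging.get_image(n); cv2.imwrite(f"pics/{n}0.png",d[n]["color"])
    print(n,d[n]["intrinsics"],d[n]["R"],d[n]["t"])
pickle.dump(d,open("im0.pkl","wb"))
print(arm.get_state())
E
```

```text
inch.py
pics
plant.py
scene [[492.67585022   0.         255.28920029]
 [  0.         492.67585022 189.83611579]
 [  0.           0.           1.        ]] [[-0.63163912  0.77515029  0.01319306]
 [ 0.56733133  0.47375977 -0.6735628 ]
 [-0.52836274 -0.41796377 -0.73901225]] [ 303.55682856 -180.29300153 1277.65174725]
top [[414.88762244   0.         250.24213389]
 [  0.         414.88762244 186.50405465]
 [  0.           0.           1.        ]] [[ 0.02394603 -0.99971032 -0.00241996]
 [-0.99914913 -0.02385114 -0.03364726]
 [ 0.03357979  0.00322362 -0.99943084]] [ -10.72028585  473.57963936 1098.5255509 ]
{'time_s': 0.1, 'joint_pos': array([-1.50110340e+00,  2.45721415e-01,  1.55883948e+00,  5.12958642e-06,
        1.33868242e+00, -1.74101700e-01]), 'joint_vel': array([ 0.00103502, -0.00062211, -0.00255686,  0.0008719 ,  0.00103725,
        0.00160386]), 'joint_torque': array([-2.66062960e-05, -4.16915417e+01, -3.15526056e+01,  6.86408160e-02,
        3.09829332e-02, -5.51198912e-05]), 'tool_pos': array([ 156.873019  , -630.28541182,  221.4984077 ]), 'tcp_rot': array([-3.11664544e+00, -3.81801780e-01, -1.43051341e-04]), 'wrist_force': array([ 0.03437777, -0.11692337, -0.69921329]), 'ft_torque': array([0.01967466, 0.0428338 , 0.02927307]), 'grip_force': 0.0, 'opening': 0.9977816499642569}
```

View pics/scene0.png

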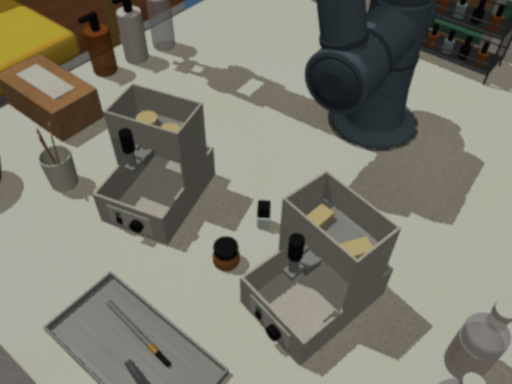

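View pics/top0.png

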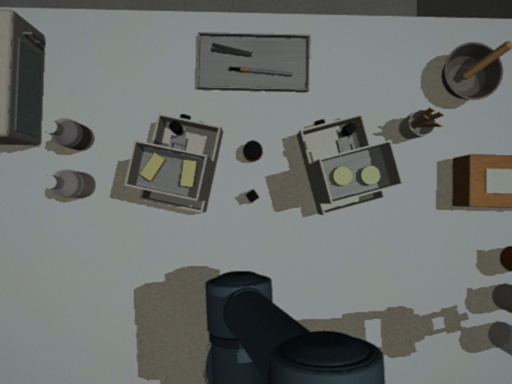

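The scene view shows the round cakes in the left hopper (about 148,118 and 171,128), with its knob near (126,135). In the top view that is the right hopper (cakes at 342,175 and 370,175, knob near 347,129). I'll enlarge both knobs.

Run:
```python
import cv2,pickle,numpy as np
d=pickle.load(open("im0.pkl","rb"))
a=d["scene"]["color"][75:245,85:225]; b=d["top"]["color"][105:220,295:410]
a=cv2.resize(a,(400,486),interpolation=cv2.INTER_CUBIC); b=cv2.resize(b,(400,486//1),interpolation=cv2.INTER_CUBIC) if 0 else cv2.resize(b,(400,400),interpolation=cv2.INTER_CUBIC)
b=cv2.copyMakeBorder(b,0,86,0,0,cv2.BORDER_CONSTANT)
cv2.imwrite("pics/crop0.png",np.clip(np.hstack([a,b]).astype(float)*1.3,0,255).astype('uint8'))
for n,(x0,y0,x1,y1) in dict(scene=(110,115,145,165),top=(335,115,365,145)).items():
    m=(d[n]["color"].max(2)<45).astype('uint8'); k=np.zeros_like(m); k[y0:y1,x0:x1]=m[y0:y1,x0:x1]
    c,_=cv2.findContours(k,0,2)
    for q in c:
        if cv2.contourArea(q)>15: print(n,cv2.contourArea(q),cv2.boundingRect(q),cv2.minAreaRect(q)); print(q[:,0].tolist())
```

```text
scene 274.5 (119, 128, 16, 26) ((126.35295104980469, 140.91177368164062), (25.70877456665039, 12.854387283325195), 75.96376037597656)
[[125, 128], [124, 129], [121, 129], [119, 131], [119, 137], [120, 138], [120, 142], [121, 143], [121, 146], [122, 147], [122, 149], [123, 150], [123, 152], [124, 152], [125, 153], [131, 153], [133, 151], [133, 150], [134, 149], [134, 147], [133, 146], [133, 141], [132, 140], [132, 137], [131, 136], [131, 133], [130, 132], [130, 130], [129, 130], [128, 129], [126, 129]]
top 348.5 (335, 117, 30, 28) ((350.5975646972656, 133.24066162109375), (27.698734283447266, 25.895095825195312), 75.0685806274414)
[[358, 117], [357, 118], [354, 118], [353, 119], [351, 119], [350, 120], [347, 120], [346, 121], [343, 121], [342, 122], [339, 122], [338, 123], [336, 123], [335, 124], [335, 125], [336, 124], [340, 124], [341, 123], [343, 123], [344, 122], [345, 122], [346, 123], [346, 124], [342, 128], [342, 130], [339, 133], [339, 136], [343, 136], [344, 135], [348, 135], [349, 134], [350, 134], [352, 132], [353, 132], [354, 131], [355, 131], [357, 133], [357, 135], [358, 136], [358, 139], [359, 140], [359, 143], [360, 144], [364, 144], [364, 134], [363, 133], [363, 130], [362, 129], [362, 127], [361, 126], [361, 122], [360, 121], [360, 119], [359, 118], [359, 117]]
```

View pics/crop0.png

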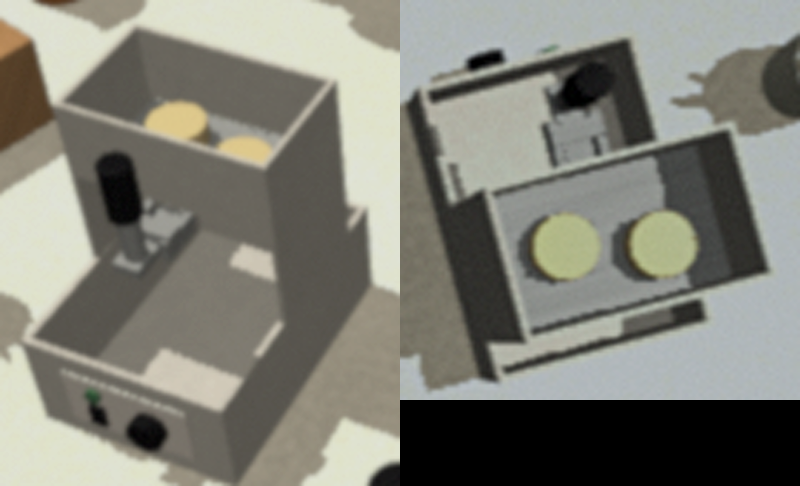

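The crop shows the knob's top disc at about (125.3,131.7) in scene and (351.8,128.5) in top. The hopper's four rim corners are clear in both views, so I'll triangulate all of these.

```bash
cat > h.py <<'E'
import numpy as np,cv2
def P(i): return i["intrinsics"]@np.c_[i["R"],i["t"]]
def tri(d,s,t):
    X=cv2.triangulatePoints(P(d["scene"]),P(d["top"]),np.float64(s).reshape(2,1),np.float64(t).reshape(2,1)).ravel(); X=X[:3]/X[3]
    e=[np.round((lambda q:q[:2]/q[2])(P(d[n])@np.r_[X,1])-p,1) for n,p in(("scene",s),("top",t))]
    return X,e
def proj(i,X): q=P(i)@np.r_[X,1]; return q[:2]/q[2]
def plane(i,px,z):
    v=i["R"].T@np.linalg.solve(i["intrinsics"],[*px,1]); c=-i["R"].T@i["t"]; return c+v*(z-c[2])/v[2]
E
python3 - <<'E'
import pickle,numpy as np
from h import *
from scipy.spatial.transform import Rotation as R
d=pickle.load(open("im0.pkl","rb"))
f=lambda x,y:(85+x/2.857-.3,75+y/2.857-.3); g=lambda x,y:(295+(x-400)/3.478-.35,105+y/3.478-.35)
C=[]
for n,s,t in [("knob",f(115,163),g(597,81)),("L-",f(61,105),g(730,130)),("L+",f(268,165),g(488,193)),("B+",f(334,82),g(527,340)),("B-",f(136,29),g(768,270))]:
    X,e=tri(d,s,t); C.append(X); print(n,X.round(1),*e, "plane:",plane(d["scene"],s,240 if n=="knob" else 227).round(0)[:2],plane(d["top"],t,240 if n=="knob" else 227).round(0)[:2])
C=np.array(C);ctr=C[1:].mean(0)
ex=C[1]+C[2]-C[3]-C[4]; ey=C[2]+C[3]-C[1]-C[4]
print("ctr",ctr,"sizes",np.linalg.norm(ex)/2,np.linalg.norm(ey)/2,"yaw x",np.degrees(np.arctan2(ex[1],ex[0])),"yaw from y",np.degrees(np.arctan2(ey[1],ey[0]))-90)
y=np.arctan2(ex[1],ex[0]);rel=C[0]-ctr
print("knob rel",R.from_euler('z',-y).apply(rel))
from plant import arm, imaging, job
T=R.from_rotvec(arm.get_state()["tcp_rot"]); print(T.as_matrix().round(3))
E
```

```text
knob [ 594.6 -210.7  238.4] [-0.4 -0.1] [-0.3  0.3] plane: [ 595. -208.] [ 595. -211.]
L- [ 569.3 -297.4  223.7] [-0.1 -0. ] [-0.1  0.1] plane: [ 571. -294.] [ 569. -296.]
L+ [ 525.9 -147.5  226.3] [-0.3 -0. ] [-0.3  0.3] plane: [ 526. -146.] [ 526. -148.]
B+ [ 436.5 -173.8  225.9] [-0. -0.] [-0.  0.] plane: [ 437. -173.] [ 437. -174.]
B- [ 482.9 -320.9  226.4] [-0.1 -0. ] [-0.1  0.1] plane: [ 483. -320.] [ 483. -321.]
ctr [ 503.61709825 -234.90924181  225.55223874] sizes 91.3779862866191 155.14710487664556 yaw x 15.79353110585057 yaw from y 16.813094545047576
knob rel [94.18194185 -1.46654847 12.80711575]
[[ 0.97   0.241 -0.   ]
 [ 0.241 -0.97   0.002]
 [ 0.    -0.002 -1.   ]]
```

Measurements check out: the knob top is at (595,-210.5,239), rim heights are about 226, and the knob is 94 mm from the hopper centre (expected 95). The slide direction is about 16.3°. I'll raise the tool, then cross above the knob.

Units first: shifts go in shares of 40 cm and turns go in shares of 45 degrees. So -120 mm / 400 = -0.3, -80 mm / 400 = -0.2, -0.04 rad / 0.7854 = -0.0509.

```bash
python3 inch.py '0 0 0 0 0 -0.1 1;0 0 0 0 0 -0.2 1;0 0 0 0 0 -0.3 1;0 0 -0.0509 0.075 -0.0425 -0.3 1;0 0 -0.0509 0.1625 -0.0925 -0.3 1'
python3 - <<'E'
from plant import arm, imaging, job
print(arm.get_state()["joint_vel"].round(2))
E
```

```text
time_s: 0.52
tool_pos: [210.3, -580.8, 345.7]
tcp_rot: [3.105, 0.44, -0.0]
wrist_force: [1.2, -1.0, -0.8]
opening: 1.0
grip_force: 0.0
[ 0.68 -0.49  0.63  0.01 -0.04  0.69]
```

Scaled: 175 mm / 400 = 0.4375, 140 mm / 400 = 0.35.

```bash
python3 inch.py '0 0 0 0.0875 -0.045 0 1;0 0 0 0.175 -0.09 0 1;0 0 0 0.2625 -0.135 0 1;0 0 0 0.35 -0.18 0 1;0 0 0 0.4375 -0.225 0 1' | sed -n 2,3p; python3 inch.py '0 0 0 0.0875 -0.045 0 1;0 0 0 0.175 -0.09 0 1;0 0 0 0.2625 -0.135 0 1;0 0 0 0.35 -0.18 0 1;0 0 0 0.4375 -0.225 0 1'|sed -n 2,3p;  python3 inch.py '0 0 0 0.0875 -0.045 0 1;0 0 0 0.175 -0.09 0 1;0 0 0 0.25 -0.135 0 1;0 0 0 0.25 -0.135 0 1;0 0 0 0.25 -0.135 0 1'
python3 - <<'E'
from plant import arm, imaging, job
import numpy as np
from scipy.spatial.transform import Rotation as R
s=arm.get_state(); T=R.from_rotvec(s["tcp_rot"]).as_matrix()
print("to go (tool)",(T.T@(np.array([595,-210.5,222])-s["tool_pos"])).round(1), np.degrees(np.arctan2(T[1,0],T[0,0])))
E
```

```text
tool_pos: [354.8, -442.0, 342.0]
tcp_rot: [-3.109, -0.444, 0.0]
tool_pos: [497.6, -306.6, 342.1]
tcp_rot: [-3.11, -0.444, 0.001]
time_s: 1.77
tool_pos: [578.2, -227.0, 341.6]
tcp_rot: [-3.109, -0.449, 0.002]
wrist_force: [0.1, 0.0, 0.0]
opening: 0.998
grip_force: 0.0
to go (tool) [ 20.9 -11.  119.6] 16.439952338677596
```

Scaled: 75 mm / 400 = 0.1875, 50 mm / 400 = 0.125.

```bash
python3 inch.py '0 0 0 0.05 -0.0275 0 1;0 0 0 0.0525 -0.0275 0.0625 1;0 0 0 0.0525 -0.0275 0.125 1;0 0 0 0.0525 -0.0275 0.1875 1;0 0 0 0.0525 -0.0275 0.1875 1'
python3 - <<'E'
from plant import arm, imaging, job
import cv2,numpy as np
from h import *
o=[]
for n,(x,y,w,h) in dict(scene=(50,20,160,160),top=(290,60,120,120)).items():
    i=imaging.get_image(n); cv2.imwrite(f"pics/{n}1.png",i["color"]); o.append(cv2.resize(i["color"][y:y+h,x:x+w],(400,400),interpolation=cv2.INTER_CUBIC))
s=arm.get_state(); print(s["tool_pos"])
cv2.imwrite("pics/crop1.png",np.clip(np.hstack(o)*1.3,0,255).astype('uint8'))
E
```

```text
time_s: 2.18
tool_pos: [591.3, -211.8, 261.0]
tcp_rot: [-3.104, -0.441, 0.014]
wrist_force: [-0.2, 0.6, -1.7]
opening: 1.0
grip_force: 0.0
[ 593.65713387 -212.8693612   266.90578343]
```

View pics/crop1.png

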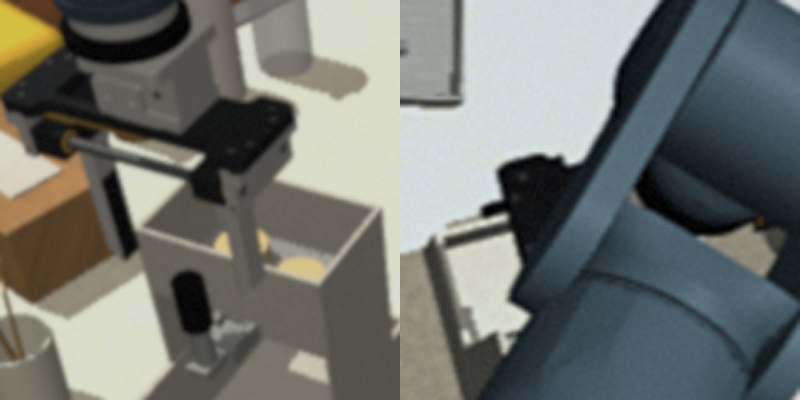

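The fingers straddle the knob: tips at crop (123,250) and (248,285), knob top at (187,280), midway between them. Descend and close.

Scaled: 44 mm / 400 = 0.11, 20 mm / 400 = 0.05.

```bash
python3 inch.py '0 0 0 0.005 -0.005 0.05 1;0 0 0 0.005 -0.005 0.11 1;0 0 0 0.005 -0.005 0.11 1;0 0 0 0.005 -0.005 0.11 1'; python3 inch.py '0 0 0 0 0 0 0.1;0 0 0 0 0 0 0.1;0 0 0 0 0 0 0.1;0 0 0 0 0 0 0.1;0 0 0 0 0 0 0.1'
```

```text
time_s: 2.62
tool_pos: [595.9, -210.2, 224.4]
tcp_rot: [3.11, 0.443, 0.0]
wrist_force: [-0.5, 0.6, 0.3]
opening: 1.003
grip_force: 0.0
time_s: 3.03
tool_pos: [596.3, -209.8, 224.3]
tcp_rot: [3.109, 0.444, 0.001]
wrist_force: [-0.4, -0.6, 0.7]
opening: 0.678
grip_force: 0.0
```

```bash
python3 inch.py '0 0 0 0 0 0 0.1;0 0 0 0 0 0 0.1;0 0 0 0 0 0 0.1;0 0 0 0 0 0 0.1;0 0 0 0 0 0 0.1'; python3 inch.py '0 0 0 0 0 0 0.1;0 0 0 0 0 0 0.1;0 0 0 0 0 0 0.1;0 0 0 0 0 0 0.1'
```

```text
time_s: 3.45
tool_pos: [595.9, -209.6, 223.4]
tcp_rot: [-3.11, -0.444, 0.0]
wrist_force: [-0.0, 0.0, -0.7]
opening: 0.325
grip_force: 0.0
time_s: 3.78
tool_pos: [596.0, -209.6, 223.4]
tcp_rot: [-3.11, -0.444, 0.0]
wrist_force: [1.3, -0.3, 0.2]
opening: 0.249
grip_force: 30.0
```

Gripped: 23.4 mm between the pads, 30 N, no side load. Slide to the stop.

Scaled: 37 mm / 400 = 0.0925, 32 mm / 400 = 0.08.

```bash
python3 inch.py '0 0 0 0.02 0 0 0.1;0 0 0 0.04 0 0 0.1;0 0 0 0.06 0 0 0.1;0 0 0 0.08 0 0 0.1;0 0 0 0.0925 0 0 0.1'; python3 inch.py '0 0 0 0.005 0 0 0.1;0 0 0 0.01 0 0 0.1;0 0 0 0.01 0 0 0.1;0 0 0 0.01 0 0 0.1'
```

```text
time_s: 4.2
tool_pos: [632.7, -198.9, 223.4]
tcp_rot: [3.11, 0.445, 0.0]
wrist_force: [-3.3, -0.9, 1.2]
opening: 0.253
grip_force: 30.0
time_s: 4.53
tool_pos: [634.6, -198.3, 223.4]
tcp_rot: [-3.11, -0.444, 0.004]
wrist_force: [-6.3, -0.2, 2.3]
opening: 0.247
grip_force: 30.0
```

It travelled 40.2 mm and the force rose at the stop. Release fully, rise and look.

Scaled: -150 mm / 400 = -0.375, -125 mm / 400 = -0.3125.

```bash
python3 inch.py '0 0 0 0 0 0 1;0 0 0 0 0 0 1;0 0 0 0 0 0 1;0 0 0 0 0 0 1;0 0 0 0 0 0 1' |tail -3; python3 inch.py '0 0 0 0 0 0 1;0 0 0 0 0 0 1;0 0 0 0 0 0 1;0 0 0 0 0 0 1;0 0 0 0 0 0 1' | tail -3; python3 inch.py '0 0 0 0 0 -0.0875 1;0 0 0 0 0 -0.175 1;0 0 0 0 0 -0.2625 1;0 0 0 -0.05 0.05 -0.3125 1;0 0 0 -0.1 0.1125 -0.3125 1'; python3 inch.py '0 0 0 -0.075 0.0625 0 1;0 0 0 -0.15 0.125 0 1;0 0 0 -0.225 0.1875 0 1;0 0 0 -0.3 0.25 0 1;0 0 0 -0.375 0.3125 0 1'; python3 inch.py '0 0 0 -0.075 0.0625 0 1;0 0 0 -0.15 0.125 0 1;0 0 0 -0.225 0.1875 0 1;0 0 0 -0.3 0.25 0 1;0 0 0 -0.3 0.25 0 1'
python3 - <<'E'
from plant import arm, imaging, job
import cv2,numpy as np
o=[]
for n in("scene","top"):
    i=imaging.get_image(n); cv2.imwrite(f"pics/{n}2.png",i["color"]); c=i["color"]
    o.append(cv2.resize(c[70:370,85:405],None,fx=1.25,fy=1.25,interpolation=cv2.INTER_CUBIC) if n=="scene" else cv2.resize(c[90:230,110:410],(400,187),interpolation=cv2.INTER_CUBIC))
o[1]=cv2.copyMakeBorder(o[1],0,375-187,0,0,cv2.BORDER_CONSTANT)
cv2.imwrite("pics/crop2.png",np.clip(np.hstack(o)*1.3,0,255).astype('uint8'))
E
```

```text
wrist_force: [-0.1, -0.6, -0.4]
opening: 0.568
grip_force: 0.0
wrist_force: [0.5, -0.9, 0.8]
opening: 0.923
grip_force: 0.0
time_s: 5.78
tool_pos: [611.5, -252.6, 356.1]
tcp_rot: [3.102, 0.449, 0.014]
wrist_force: [0.3, -1.0, 0.5]
opening: 1.0
grip_force: 0.0
time_s: 6.2
tool_pos: [499.3, -415.8, 348.6]
tcp_rot: [3.11, 0.444, 0.0]
wrist_force: [0.5, -0.5, -0.7]
opening: 1.0
grip_force: 0.0
time_s: 6.62
tool_pos: [408.8, -549.0, 347.5]
tcp_rot: [3.111, 0.433, -0.003]
wrist_force: [0.2, -0.8, 0.2]
opening: 1.001
grip_force: 0.0
```

View pics/crop2.png

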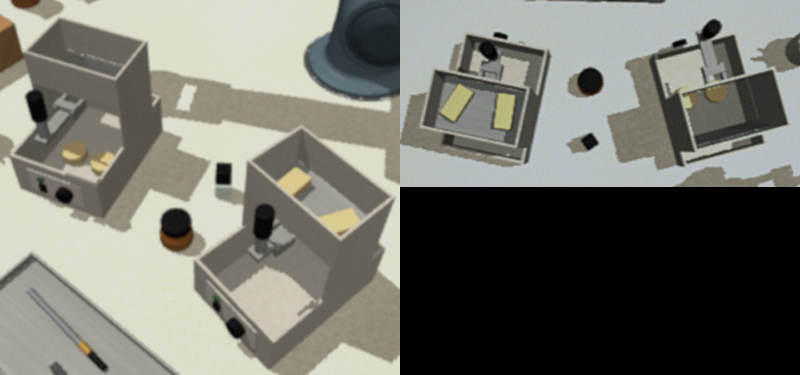

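Both cakes now show in the tub (crop 75,153 and 103,162), that hopper is empty and the spare bars are still in place. I'll take one close look to check the cakes are at rest.

Run:
```python
from plant import arm, imaging, job
import cv2,numpy as np
i=imaging.get_image("scene")["color"]; t=imaging.get_image("top")["color"]
o=np.hstack([cv2.resize(i[130:250,90:220],(400,370),interpolation=cv2.INTER_CUBIC),cv2.resize(t[105:225,295:425],(400,370),interpolation=cv2.INTER_CUBIC)])
cv2.imwrite("pics/crop3.png",np.clip(o*1.4,0,255).astype('uint8'))
print(cv2.absdiff(i,cv2.imread("pics/scene2.png"))[130:250,90:220].max(), arm.get_state()["joint_vel"].round(3))
```

```text
35 [ 0.018 -0.009  0.002 -0.002 -0.    -0.001]
```

View pics/crop3.png

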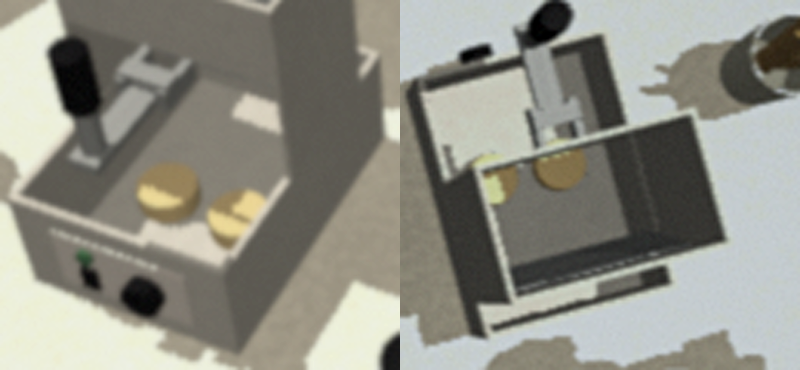

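The close-up shows both cakes lying flat on the tub floor (crop 168,192 and 238,215), the floor hanging down and the arm clear of everything.

```bash
python3 -c "
from plant import arm, imaging, job
print(job.hand_in())"
```

```text
the job is handed in; nothing more can be done
None
```

The bolt on the round-cake hopper is open to its stop, both cakes lie flat in the tub below, the spare hopper's floor is still shut with its bars in place, and the job was handed in at about 7 s with the arm clear.

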